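# Set the fired colour samples behind their paint pots

### The job

The four colour samples have come from the kiln in the order in which they were fired. Move them from the firing tray to the wooden colour stand, so that each stands upright in the bay straight behind the pot of its own colour, flat on the bay's floor and square to the stand with its foot and glazed front towards the pot, and leave the pots as they stand. Set the samples down, do not drop them, and do not tip a paint pot.

Things in the scene. Friction and masses are not known exactly. Their poses are not given: they have to be found in the camera images.
- stand: wooden stand, fixed, 124 (x) x 282 (y) x 16 mm; origin at centre of underside, x front to back. Four pot wells in front at x -31, y -96, -32, 32, 96 mm. Behind each, at the same y, a bay, x 0 to 56, 58 wide, floor at z 10, rails to z 16. A sample in mid-bay, foot to the pot, has its origin at x 43 mm. Pot tops at z 36.
- tray: firing tray, fixed, a cream refractory slab, 74 mm deep (x), 270 long (y), 12 high; origin at the centre of its underside, x from front to back. Ribs 5 mm high part its top into four places at y -96, -32, 32, 96 mm; a sample stands in each at the start, in any order.
- sample_blue: L-shaped fired clay tile, glazed blue on its front, top edge and foot; about 60 g. Upright wall 9 mm thick (x), 40 wide (y), 65 high, with a foot 9 mm high running forward from it: all within x -33 to +4.5 mm. Origin on the underside below the middle of the upright wall; x from glazed front to bare back, z up. Starts upright on the tray, front to the tray's front (within 0.15 rad). Pinch the wall's top across its thickness.
- sample_red: L-shaped fired clay tile, glazed red on its front, top edge and foot; about 60 g. Upright wall 9 mm thick (x), 40 wide (y), 65 high, with a foot 9 mm high running forward from it: all within x -33 to +4.5 mm. Origin on the underside below the middle of the upright wall; x from glazed front to bare back, z up. Starts upright on the tray, front to the tray's front (within 0.15 rad). Pinch the wall's top across its thickness.
- sample_yellow: L-shaped fired clay tile, glazed ochre yellow on its front, top edge and foot; about 60 g. Upright wall 9 mm thick (x), 40 wide (y), 65 high, with a foot 9 mm high running forward from it: all within x -33 to +4.5 mm. Origin on the underside below the middle of the upright wall; x from glazed front to bare back, z up. Starts upright on the tray, front to the tray's front (within 0.15 rad). Pinch the wall's top across its thickness.
- sample_green: L-shaped fired clay tile, glazed green on its front, top edge and foot; about 60 g. Upright wall 9 mm thick (x), 40 wide (y), 65 high, with a foot 9 mm high running forward from it: all within x -33 to +4.5 mm. Origin on the underside below the middle of the upright wall; x from glazed front to bare back, z up. Starts upright on the tray, front to the tray's front (within 0.15 rad). Pinch the wall's top across its thickness.
- pot_blue: open white pot of blue paint, 44 mm diameter, 30 mm high, 60 g, loose; origin at the centre of its underside. Stands in one of the four wells of the colour stand, any of them, and stays there.
- pot_red: open white pot of red paint, 44 mm diameter, 30 mm high, 60 g, loose; origin at the centre of its underside. Stands in one of the four wells of the colour stand, any of them, and stays there.
- pot_yellow: open white pot of ochre yellow paint, 44 mm diameter, 30 mm high, 60 g, loose; origin at the centre of its underside. Stands in one of the four wells of the colour stand, any of them, and stays there.
- pot_green: open white pot of green paint, 44 mm diameter, 30 mm high, 60 g, loose; origin at the centre of its underside. Stands in one of the four wells of the colour stand, any of them, and stays there.

How it is judged:
By the outcome, as a careful person would: the job done as asked, in the order asked, and still so for the second after the job is handed in, with the robot touching nothing.
It also fails if it takes over 109 s, if anything falls off the work surface, if the arm or the gripper's body presses on something with over 40 N, if the wrist force passes 120 N, or if a joint passes its speed limit or range.

### The arm

A 6-joint arm with a two-finger parallel gripper is mounted at the origin on a cart in front of the work surface, level with it; the furniture and walls round the work are solid. World frame = base frame: x ahead of the robot, y to its left, z up, the work surface at z = 0. Lengths are in mm, angles in rad, forces in N, time in s.
With the tool pointing down it reaches from about 350 to 725 mm from the base axis. Payload 6 kg.
Tool frame: the origin (TCP) lies between the finger pads; the fingertips stand 22 mm ahead of it and the grasp point (between the pads) lies 3 mm ahead of it; z points along the fingers, y is the line along which they close (so a half turn about z gives the same grasp; the last joint's range is limited). The gripper opens to 85 mm and grips with 20 to 120 N. Pads are 22 mm wide; open, the fingers measure 114 mm over their backs; the gripper's body (76 mm by 85 mm) begins 54 mm behind the grasp point. The pads swing forward as they close: fully open they stand 13 mm farther back than shut.
Start: joints at [-0.978, 0.04, 0.085, 0, -1.615, -0.334], TCP at [153.564, -579.995, 253.261] pointing down, gripper open.
Joint ranges: [-2.56, 2.56], [-1.29, 2.01], [-1.08, 1.49], [-3.29, 1.98], [-2.81, -0.18], [-2.99, 2.99]. Speed limits (rad/s): [2.57, 2.57, 3.01, 3.14, 3.14, 3.14].

### API

Orientations are given as a unit quaternion [x, y, z, w].
In Python, from rig import sensors, capture, ctrl gives the robot as it stands. The module is installed in compiled form; this text tells all that it offers.
- The arm moves only by the tool send_rows, never from a script. Its argument "targets" is one flat list of numbers, 6 for each row, row after row: the shift along the tool's x, y, z in mm, then the turn, a rotation vector about the tool's x, y, z in degrees. A call has 1 to 12 rows; each row is the pose to reach, as a shift and turn from the pose commanded when the call began, along the tool's axes at that moment; what a row does not reach only later rows make up. A row lasts 1/10 s, in which the tool goes at most 50 mm and 8.59 degrees, less where a joint would pass 70% of its speed; a pose out of reach is approached as far as the arm can. A call with a gripper value outside its range is refused whole. "gripper" is the closure, from -1 (fully open) to 1 (shut), set as the call begins (left out, the last holds). The fingers move at their own pace and stop on an object; "grip_force" is the grip in N (left out, the last holds). Time passes only in rows, so rows that repeat a pose let the fingers close. It gives the time, the measured TCP pose, the force, the opening and the grip force at its end, in the units of the state.
- sensors.observe(): the state, without advancing time (a new reading comes with each control period).
- capture(name): name is "side" or "top"; returns a dict with "image" (480x640x3 uint8, red, green, blue), "z_map" (480x640 float32, mm along the optical axis (not along the pixel's ray), 0 where there is no reading), "K" (3x3 intrinsics, pixels), "R" (3x3) and "t" (3): a world point X has camera coordinates R X + t. Camera axes: x right, y down, z forward; pixel columns grow to the right and rows downward; lengths in mm; the calibration is good to about 2 mm. A picture is of the moment at which its call begins.
- ctrl.job_done(): hands the job in; it is judged then, once.
The state is a dict: "time_s": time; "qpos": joint angles; "joint_vel": joint speeds; "joint_efforts": joint torques, N m; "tool_pos": TCP position; "tcp_rot": TCP orientation; "contact_force": force on the tool from outside, world axes, zero at the start; "ft_torque": the same for the moment, N m; "width": opening from 0.0 (shut) to 1.0 (fully open); "finger_force": force on a finger pad.
Only numpy, scipy, OpenCV 4.12 (cv2) and the standard library are available. Lean on these libraries where they do the work, as an engineer would, in place of code of your own. Each camera call takes 0.05 s, during which the arm holds its last target. There are 200 camera calls.

## Working session

There is one attempt and no reset: what is moved stays moved. The work goes in short steps, Python scripts to look and compute and a tool call to move; the robot and the scene stay as the last step left them, time stands still between calls to the robot, and variables do not carry over. Pictures are saved under pics/ and viewed, at most 14 in all, crops included, and the job is handed in when it is done.

Besides the shell and the picture viewer there is one more tool, called after "Request:" as name(argument=value, ...) on one line, values as JSON. send_rows: Moves the arm, as the interface text tells. Its arguments: {"type":"object","properties":{"targets":{"type":"array","items":{"type":"number"}},"gripper":{"type":"number"},"grip_force":{"type":"number"}},"required":["targets"]}

```bash
mkdir -p pics; python3 - <<'E'
from rig import sensors,capture
import cv2,pickle
s=sensors.observe();print(s)
for n in("side","top"):
    c=capture(n);pickle.dump(c,open(n+".pkl","wb"))
    cv2.imwrite(f"pics/{n}0.png",c["image"][:,:,::-1]);print(n,c["K"],c["R"],c["t"])
E
```

```text
{'time_s': 0.0, 'qpos': array([-9.78311099e-01,  4.07986053e-02,  8.37825807e-02, -4.81079687e-04,
       -1.61548324e+00, -3.33697203e-01]), 'joint_vel': array([ 0.00053978,  0.00034188,  0.00086822,  0.00020242, -0.00011012,
       -0.00065895]), 'joint_efforts': array([-4.88272381e-04, -3.68203354e+01,  3.47426999e+01,  6.93225726e+00,
       -5.32450969e-03,  4.93668722e-06]), 'tool_pos': array([ 153.55442536, -579.71284503,  252.26735397]), 'tcp_rot': array([-1.29043647e-01,  9.91638520e-01,  8.69136372e-04, -1.65365182e-04]), 'contact_force': array([-0.77499583, -0.20748999,  0.72261724]), 'ft_torque': array([-0.00862565,  0.08802729,  0.01305552]), 'finger_force': 0.0, 'width': 1.002144452477263}
side [[620.94461085   0.         321.936029  ]
 [  0.         620.94461085 236.81173881]
 [  0.           0.           1.        ]] [[-0.99368763 -0.11117224  0.0150211 ]
 [-0.05335616  0.350577   -0.93501278]
 [ 0.09868141 -0.92991209 -0.35429575]] [ 499.02371237   70.97546235 1176.5693749 ]
top [[575.42341299   0.         315.4480156 ]
 [  0.         575.42341299 239.72488913]
 [  0.           0.           1.        ]] [[ 0.00890379 -0.99995434 -0.00347005]
 [-0.97884349 -0.00800632 -0.20445374]
 [ 0.20441662  0.00521705 -0.97887008]] [ -14.03068789  500.1950973  1110.02906482]
```

View pics/top0.png

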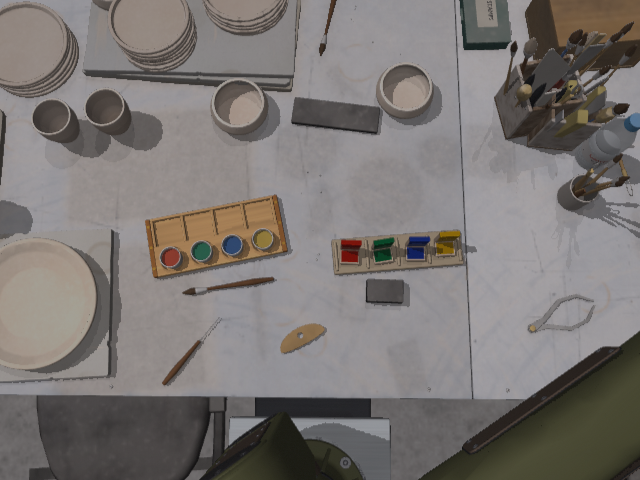

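View pics/side0.png

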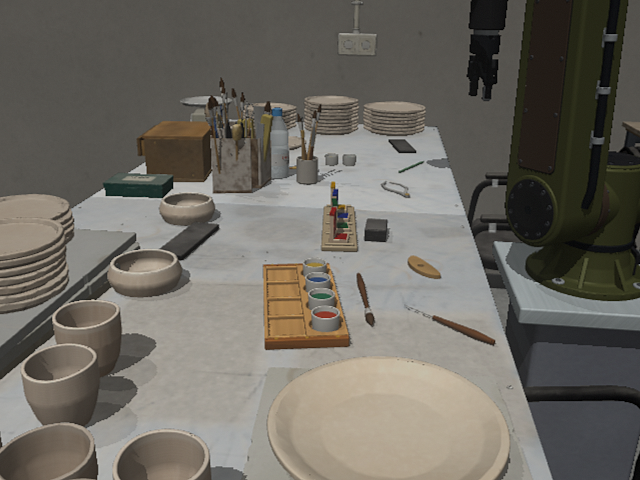

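The top view shows the samples at about (350,250) red, (383,250) green, (417,248) blue and (447,243) yellow. The pots are at (171,258) red, (201,251) green, (232,245) blue and (262,239) yellow, with the bays above them in the picture, away from the robot. The side view shows the same layout, with nothing tall between tray and stand.

```bash
cat > h.py <<'E'
import numpy as np,cv2
def ray(c,uv,z):
    uv=np.atleast_2d(uv).astype(float);R,t,K=c["R"],c["t"],c["K"]
    d=np.c_[uv,np.ones(len(uv))]@np.linalg.inv(K).T@R
    C=-R.T@t
    return C+d*((z-C[2])/d[:,2])[:,None]
def cloud(c):
    v,u=np.mgrid[:480,:640];z=c["z_map"]
    p=np.stack([u,v,np.ones_like(u)],-1)@np.linalg.inv(c["K"]).T*z[...,None]
    return (p-c["t"])@c["R"]
def rect(P):
    (x,y),(w,h),a=cv2.minAreaRect(P[:,:2].astype(np.float32))
    if w<h:w,h,a=h,w,a+90
    return np.round([x,y,w,h,(a+90)%180-90 if False else a],1)
E
python3 - <<'E'
import pickle;from h import *
c=pickle.load(open("top.pkl","rb"));P=cloud(c);H=P[...,2]
hsv=cv2.cvtColor(c["image"],cv2.COLOR_RGB2HSV)
print("cam",-c["R"].T@c["t"])
print("table h",np.median(H[300:340,330:350]),"stand floor",np.median(H[225:230,190:195]))
rg={"red":((0,8),(172,180)),"green":((45,85),),"blue":((105,128),),"yellow":((20,32),)}
v,u=np.mgrid[:480,:640]
for n,rs in rg.items():
    m=np.zeros((480,640),bool)
    for a,b in rs:m|=(hsv[...,0]>=a)&(hsv[...,0]<=b)
    m&=(hsv[...,1]>120)&(hsv[...,2]>60)
    s=m&(u>325)&(u<475)&(v>220)&(v<280)
    top=s&(H>70)&(H<85)
    uv=np.c_[u[s],v[s]];t=np.c_[u[top],v[top]]
    print(n,"all px",s.sum(),uv.min(0),uv.max(0),"top n",top.sum(),np.median(H[top]) if top.any() else 0)
    if top.any(): print("   top rect",rect(ray(c,t,77)))
    p=m&(u>150)&(u<285)&(v>222)&(v<275)
    k,l,st,ce=cv2.connectedComponentsWithStats(p.astype(np.uint8));i=1+st[1:,4].argmax()
    print("   pot",st[i],ray(c,ce[i],34)[0].round(1),np.median(H[l==i]))
# stand & tray by mask
sm=(hsv[...,0]>8)&(hsv[...,0]<25)&(hsv[...,1]>90)&(u>130)&(u<300)&(v>180)&(v<285)
k,l,st,ce=cv2.connectedComponentsWithStats(sm.astype(np.uint8));i=1+st[1:,4].argmax()
cs,_=cv2.findContours((l==i).astype(np.uint8),0,1);print("stand z16",rect(ray(c,cs[0][:,0],14)))
sub=c["image"][210:285,320:480];cv2.imwrite("pics/crop1.png",cv2.resize(sub,(800,375),interpolation=cv2.INTER_NEAREST)[:,:,::-1])
E
```

```text
cam [ 262.82924975  -15.81639692 1188.79230624]
table h 0.026034653651401257 stand floor 10.401520564494463
red all px 317 [341 240] [361 261] top n 112 77.36113537284258
   top rect [490.  -80.   39.5  10.1  90.5]
   pot [162 249  17  17 231] [465.5 286.3  34. ] 27.247926638130973
green all px 155 [374 238] [393 261] top n 78 77.78864582468816
   top rect [ 493.5 -144.1   39.2    7.6  100.1]
   pot [194 243  16  17 195] [477.7 222.8  34. ] 27.125768763552422
blue all px 253 [407 237] [429 258] top n 97 77.23412898521859
   top rect [ 498.1 -214.3   39.5    8.1   90.5]
   pot [224 237  17  17 222] [491.8 161.3  34. ] 27.224036654058505
yellow all px 352 [436 231] [459 253] top n 110 77.3342043677417
   top rect [ 509.2 -274.    40.1   11.3   94.4]
   pot [254 231  18  17 232] [505.4  98.9  34. ] 27.465613538830095
stand z16 [515.7 199.6 281.1 125.6 102.1]
```

View pics/crop1.png

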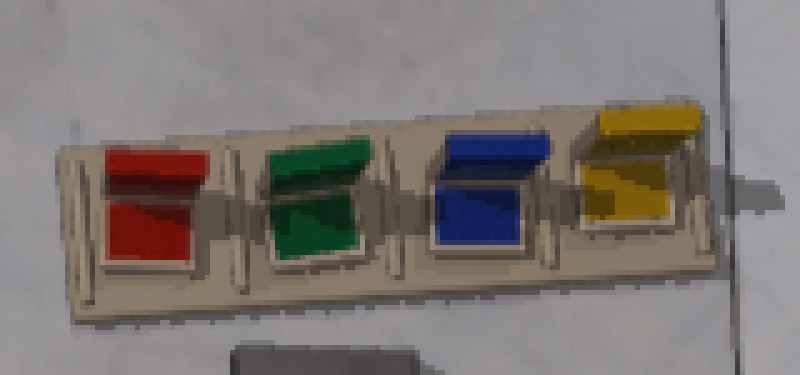

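The crop shows all four walls with their feet towards the robot. Only green is clearly turned, by about 8.5°; the others are at 0–4°. The stand works out at about (516, 200) with a yaw of 12.05°, and sample order matches pot order.

```bash
cat > go.py <<'E'
# usage: go.py x y z yaw_deg -> tool-frame shift (mm) and rotvec (deg) from the measured pose
import sys;from rig import sensors
import numpy as np
from scipy.spatial.transform import Rotation as Rn
x,y,z,psi=map(float,sys.argv[1:5]);s=sensors.observe();R=Rn.from_quat(s["tcp_rot"])
T=Rn.from_euler("z",psi,degrees=True)*Rn.from_matrix(np.array([[0,-1,0],[-1,0,0],[0,0,-1.]]))
print("shift",R.inv().apply(np.array([x,y,z])-s["tool_pos"]).round(1),"turn",np.degrees((R.inv()*T).as_rotvec()).round(2))
print(s["time_s"],s["tool_pos"].round(1),"w",s["width"],"q",s["qpos"].round(2),s["contact_force"].round(1))
E
python3 go.py 490 -80 180 0.5
```

```text
shift [-453.2  396.9   72.9] turn [ 8.000e-02  5.000e-02 -7.567e+01]
0.1 [ 153.6 -579.7  252.4] w 1.0002150587236602 q [-0.98  0.04  0.08 -0.   -1.62 -0.33] [-0.1  0.6  0.4]
```

Request:
send_rows(targets=[-453,397,73,0,0,-75.7,-453,397,73,0,0,-75.7,-453,397,73,0,0,-75.7,-453,397,73,0,0,-75.7,-453,397,73,0,0,-75.7,-453,397,73,0,0,-75.7,-453,397,73,0,0,-75.7,-453,397,73,0,0,-75.7,-453,397,73,0,0,-75.7,-453,397,73,0,0,-75.7,-453,397,73,0,0,-75.7,-453,397,73,0,0,-75.7], gripper=-1, grip_force=40)

```text
time_s: 1.3
tool_pos: [486.8, -83.7, 180.8]
tcp_rot: [0.711, -0.704, -0.0, -0.0]
contact_force: [-0.0, -2.0, 0.1]
width: 1.0
finger_force: 0.0
```

Request:
send_rows(targets=[0,0,0,0,0,0,0,0,0,0,0,0])

```text
time_s: 1.5
tool_pos: [486.1, -84.9, 180.3]
tcp_rot: [0.711, -0.703, -0.001, 0.001]
contact_force: [-0.9, 0.6, 0.4]
width: 0.999
finger_force: 0.0
```

```bash
python3 go.py 490 -80 68 0.5
```

```text
shift [ -4.9  -4.2 112.3] turn [ 0.11 -0.01  0.16]
1.5 [486.1 -84.9 180.3] w 0.9994171781582181 q [ 0.24 -0.24 -0.31 -0.   -1.51 -0.22] [-0.9  0.6  0.4]
```

Request:
send_rows(targets=[-5,-4,40,0,0,0,-5,-4,70,0,0,0,-5,-4,90,0,0,0,-5,-4,103,0,0,0,-5,-4,112,0,0,0,-5,-4,112,0,0,0,-5,-4,112,0,0,0])

```text
time_s: 2.2
tool_pos: [490.6, -81.1, 70.2]
tcp_rot: [0.71, -0.704, 0.001, -0.001]
contact_force: [-0.2, -0.5, -0.1]
width: 1.0
finger_force: 0.0
```

```bash
python3 - <<'E'
from rig import capture
import cv2
c=capture("top")["image"][190:300,300:480];d=capture("side")["image"][130:260,270:410]
import numpy as np
cv2.imwrite("pics/g1.png",np.hstack([cv2.resize(c,(440,300)),cv2.resize(d,(323,300))])[:,:,::-1])
E
python3 go.py 490 -80 68 0.5
```

```text
shift [-0.9  0.8  2.4] turn [-0.12  0.01  0.03]
2.3 [490.8 -80.9  70.4] w 1.0040133687750659 q [ 0.24 -0.19 -0.46  0.   -1.29 -0.23] [-0.1 -0.1  0.1]
```

View pics/g1.png

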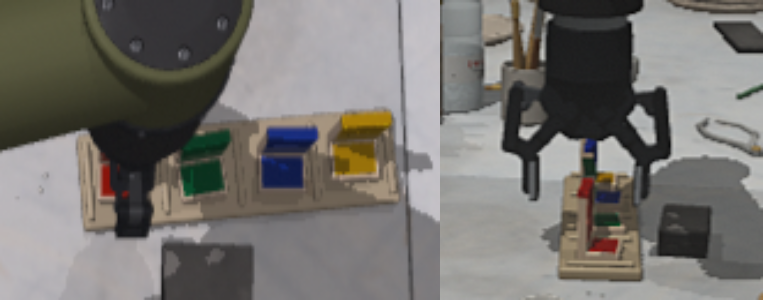

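The side view shows the red wall between the open fingers, roughly centred; the top view agrees once parallax is allowed for. Next I close.

Request:
send_rows(targets=[-1,1,2,0,0,0,-1,1,2,0,0,0,-1,1,2,0,0,0,-1,1,2,0,0,0,-1,1,2,0,0,0,-1,1,2,0,0,0,-1,1,2,0,0,0,-1,1,2,0,0,0], gripper=1, grip_force=40)

```text
time_s: 3.1
tool_pos: [489.2, -79.8, 67.2]
tcp_rot: [0.71, -0.704, 0.0, -0.0]
contact_force: [0.3, 0.0, -0.1]
width: 0.097
finger_force: 41.2
```

```bash
python3 go.py 490 -80 68 0.5;python3 - <<'E'
from rig import sensors
s=sensors.observe();print(s["finger_force"],s["width"]*85)
E
```

```text
shift [ 0.2 -0.8 -0.8] turn [-0.01  0.01  0.03]
3.1 [489.2 -79.8  67.2] w 0.09734047366553994 q [ 0.25 -0.19 -0.47 -0.   -1.29 -0.24] [ 0.3  0.  -0.1]
41.172791719436646 8.273940261570894
```

Request:
send_rows(targets=[0,0,-5,0,0,0,0,0,-25,0,0,0,0,0,-55,0,0,0,0,0,-85,0,0,0,0,0,-105,0,0,0,0,0,-110,0,0,0,0,0,-110,0,0,0])

```text
time_s: 3.8
tool_pos: [489.3, -79.7, 177.5]
tcp_rot: [0.71, -0.704, 0.0, -0.001]
contact_force: [-0.3, 0.8, -0.4]
width: 0.098
finger_force: 41.0
```

```bash
python3 go.py 538 302.7 150 12.05
```

```text
shift [-381.9  -52.2   27.7] turn [ -0.06   0.03 -11.52]
3.8 [489.3 -79.7 177.5] w 0.09820672179425859 q [ 0.25 -0.24 -0.31 -0.   -1.5  -0.24] [-0.3  0.8 -0.4]
```

Request:
send_rows(targets=[-15,-2,0,0,0,-0.5,-50,-7,2,0,0,-1.5,-95,-13,5,0,0,-3,-142,-19,10,0,0,-4.5,-190,-26,15,0,0,-6,-238,-32,19,0,0,-7.5,-286,-39,22,0,0,-9,-328,-45,25,0,0,-10.5,-360,-49,27,0,0,-11.5,-376,-51,28,0,0,-11.5,-382,-52,28,0,0,-11.5,-382,-52,28,0,0,-11.5])

```text
time_s: 5.0
tool_pos: [537.3, 302.3, 148.1]
tcp_rot: [0.777, -0.629, -0.0, 0.001]
contact_force: [-0.4, -0.6, -0.8]
width: 0.101
finger_force: 40.9
```

```bash
python3 - <<'E'
from rig import capture
import cv2,numpy as np
c=capture("top")["image"][170:290,130:310];d=capture("side")["image"][170:370,230:390]
cv2.imwrite("pics/g2.png",np.hstack([cv2.resize(c,(480,320)),cv2.resize(d,(256,320))])[:,:,::-1])
E
python3 go.py 538 302.7 70 12.05
```

```text
shift [-1.1 -0.6 79.1] turn [ 0.02 -0.01 -0.08]
5.1 [537.6 301.5 149.1] w 0.09990876261784999 q [ 0.84  0.1  -0.05 -0.   -1.43 -0.63] [-0.5 -0.5 -0. ]
```

View pics/g2.png

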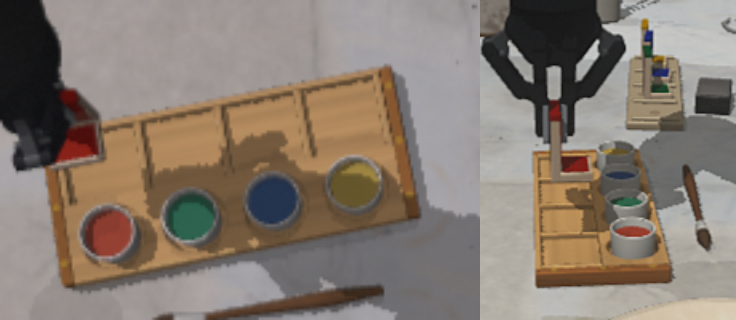

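The red sample hangs square above its bay, foot towards the pot. It stays clear of the pots.

Request:
send_rows(targets=[-1,-0.5,10,0,0,0,-1,-0.5,30,0,0,0,-1,-0.5,50,0,0,0,-1,-0.5,65,0,0,0,-1,-0.5,74,0,0,0,-1,-0.5,78,0,0,0,-1,-0.5,80,0,0,0,-1,-0.5,81,0,0,0,-1,-0.5,81,0,0,0])

```text
time_s: 6.0
tool_pos: [538.1, 304.0, 68.8]
tcp_rot: [0.777, -0.629, 0.0, -0.001]
contact_force: [-0.2, -0.3, -0.9]
width: 0.099
finger_force: 40.9
```

Request:
send_rows(targets=[0,0,0.5,0,0,0,0,0,1,0,0,0,0,0,1.5,0,0,0,0,0,2,0,0,0,0,0,2,0,0,0])

```text
time_s: 6.5
tool_pos: [537.8, 303.7, 66.1]
tcp_rot: [0.777, -0.629, -0.0, 0.0]
contact_force: [0.3, 0.3, -0.6]
width: 0.097
finger_force: 40.9
```

Request:
send_rows(targets=[0,0,0.4,0,0,0,0,0,0.7,0,0,0,0,0,1,0,0,0,0,0,1,0,0,0])

```text
time_s: 6.9
tool_pos: [537.9, 303.8, 65.3]
tcp_rot: [0.777, -0.629, -0.0, -0.0]
contact_force: [-0.9, -0.6, -0.2]
width: 0.097
finger_force: 41.1
```

Request:
send_rows(targets=[0,0,0.3,0,0,0,0,0,0.6,0,0,0,0,0,1,0,0,0,0,0,1,0,0,0])

```text
time_s: 7.3
tool_pos: [538.0, 303.8, 65.2]
tcp_rot: [0.777, -0.629, 0.0, -0.0]
contact_force: [-3.4, -0.7, 6.3]
width: 0.097
finger_force: 42.0
```

Contact at 6 N. Release and rise.

Request:
send_rows(targets=[0,0,0,0,0,0,0,0,0,0,0,0,0,0,0,0,0,0,0,0,0,0,0,0,0,0,0,0,0,0,0,0,-5,0,0,0,0,0,-25,0,0,0,0,0,-60,0,0,0,0,0,-90,0,0,0,0,0,-105,0,0,0,0,0,-105,0,0,0], gripper=-1)

```text
time_s: 8.4
tool_pos: [538.7, 304.4, 172.3]
tcp_rot: [0.777, -0.629, 0.0, -0.002]
contact_force: [0.3, 0.4, 0.4]
width: 1.0
finger_force: 0.0
```

```bash
python3 go.py 493 -144 170 8.5
```

```text
shift [429.  138.2   0.6] turn [-0.25  0.15  3.53]
8.4 [538.7 304.4 172.3] w 1.0003708704557193 q [ 0.84  0.09 -0.01  0.   -1.47 -0.63] [0.3 0.4 0.4]
```

Request:
send_rows(targets=[20,6,0,0,0,0.3,66,21,0,0,0,1,114,37,0,0,0,1.5,161,52,0,0,0,2,208,67,0,0,0,2.5,255,82,0,0,0,3,302,97,0,0,0,3.5,349,112,0,0,0,3.5,390,126,0,0,0,3.5,418,135,0,0,0,3.5,429,138,0,0,0,3.5,429,138,0,0,0,3.5])

```text
time_s: 9.6
tool_pos: [491.6, -145.6, 167.7]
tcp_rot: [0.757, -0.653, -0.001, 0.001]
contact_force: [-0.3, 0.2, 0.0]
width: 1.002
finger_force: 0.0
```

```bash
cat > look.py <<'E'
import sys;from rig import capture;from h import *
c=capture("top");P=cloud(c);H=P[...,2];hsv=cv2.cvtColor(c["image"],cv2.COLOR_RGB2HSV);v,u=np.mgrid[:480,:640]
rg={"red":((0,8),(172,180)),"green":((45,85),),"blue":((105,128),),"yellow":((20,32),)}
for n,rs in rg.items():
    m=sum((hsv[...,0]>=a)&(hsv[...,0]<=b) for a,b in rs)>0
    m&=(hsv[...,1]>120)&(hsv[...,2]>50)&(v>180)&(v<290)
    for nm,lo,hi,z in(("top",70,85,75 if 0 else 76),("foot",15,23,20)):
        t=m&(H>lo)&(H<hi)
        if t.sum()>20: print(n,nm,t.sum(),rect(ray(c,np.c_[u[t],v[t]],z)))
    p=(m&(u<300)&(H>24)&(H<31)).astype(np.uint8)
    if p.sum()>20: print(n,"pot",ray(c,np.c_[u[p>0],v[p>0]],27).mean(0).round(1))
if len(sys.argv)>1:cv2.imwrite(sys.argv[1],cv2.resize(c["image"][170:300,130:480],(800,297))[:,:,::-1])
E
python3 look.py; python3 go.py 493 -144 68 8.5
```

```text
red top 103 [537.2 302.5  40.5  10.9 101.2]
red foot 171 [494.4 293.9  77.   33.6  12.2]
red pot [471.4 288.9  27. ]
green top 62 [ 492.6 -142.8   36.1    9.   102. ]
green foot 112 [467.4  35.1 394.4  22.7  92.4]
green pot [479.5 225.4  27. ]
blue top 94 [ 498.4 -214.5   39.6    8.1   90.5]
blue foot 104 [486.1 -27.3 409.2  21.6  88.3]
blue pot [491.3 170.   27. ]
yellow top 111 [ 509.3 -274.3   40.2   11.2   94.6]
yellow foot 124 [474.   25.6 637.4  87.7  87.6]
shift [-0.4 -1.3 99.9] turn [ 0.1   0.04 -0.04]
9.65 [ 491.9 -144.6  167.9] w 0.9987855739380287 q [ 0.11 -0.19 -0.29 -0.   -1.47  0.04] [-0.1  0.4  0.4]
```

Red stands at (537, 302.5), upright and within about 1° of square. Now green.

Request:
send_rows(targets=[0,-1,30,0,0,0,0,-1,60,0,0,0,0,-1,82,0,0,0,0,-1,94,0,0,0,0,-1,100,0,0,0,0,-1,100,0,0,0,0,-1,100,0,0,0])

```text
time_s: 10.35
tool_pos: [494.0, -144.2, 70.3]
tcp_rot: [0.758, -0.652, 0.001, -0.0]
contact_force: [-0.3, -1.0, -0.2]
width: 0.999
finger_force: 0.0
```

Request:
send_rows(targets=[0,0,0,0,0,0,0,0,0,0,0,0,0,0,0,0,0,0,0,0,0,0,0,0,0,0,0,0,0,0,0,0,0,0,0,0,0,0,0,0,0,0,0,0,0,0,0,0], gripper=1)

```text
time_s: 11.15
tool_pos: [493.3, -144.5, 69.1]
tcp_rot: [0.758, -0.653, -0.0, 0.0]
contact_force: [-1.3, -0.4, 0.3]
width: 0.097
finger_force: 43.9
```

Request:
send_rows(targets=[0,0,-5,0,0,0,0,0,-25,0,0,0,0,0,-55,0,0,0,0,0,-85,0,0,0,0,0,-105,0,0,0,0,0,-110,0,0,0,0,0,-110,0,0,0])

```text
time_s: 11.85
tool_pos: [493.5, -144.4, 179.5]
tcp_rot: [0.758, -0.653, 0.0, -0.001]
contact_force: [-0.5, 0.2, -1.1]
width: 0.096
finger_force: 43.9
```

```bash
python3 go.py 551.4 240.1 150 12.05
```

```text
shift [-371.6 -114.3   29.8] turn [-0.07  0.01 -3.52]
11.85 [ 493.5 -144.4  179.5] w 0.09593867339055678 q [ 0.11 -0.19 -0.27 -0.   -1.49  0.04] [-0.5  0.2 -1.1]
```

Request:
send_rows(targets=[-15,-5,0,0,0,-0.3,-50,-15,2,0,0,-0.7,-95,-29,5,0,0,-1,-140,-43,10,0,0,-1.5,-185,-57,15,0,0,-2,-230,-71,19,0,0,-2.5,-275,-85,23,0,0,-3,-318,-98,26,0,0,-3.5,-350,-108,29,0,0,-3.5,-366,-113,30,0,0,-3.5,-372,-114,30,0,0,-3.5,-372,-114,30,0,0,-3.5])

```text
time_s: 13.05
tool_pos: [550.4, 240.1, 148.1]
tcp_rot: [0.777, -0.629, -0.0, 0.001]
contact_force: [0.0, -1.3, -1.4]
width: 0.098
finger_force: 43.9
```

Request:
send_rows(targets=[0,0,0,0,0,0,0,0,0,0,0,0])

```text
time_s: 13.25
tool_pos: [550.9, 239.2, 149.4]
tcp_rot: [0.777, -0.63, 0.0, -0.0]
contact_force: [0.0, 0.1, 0.1]
width: 0.097
finger_force: 43.9
```

```bash
python3 go.py 551.4 240.1 69 12.05
```

```text
shift [-0.7 -0.6 80.4] turn [-0.02  0.02 -0.09]
13.25 [550.9 239.2 149.4] w 0.09671948920294582 q [ 0.74  0.05 -0.09 -0.   -1.43 -0.53] [0.  0.1 0.1]
```

Request:
send_rows(targets=[-0.5,-0.5,10,0,0,0,-0.5,-0.5,30,0,0,0,-0.5,-0.5,50,0,0,0,-0.5,-0.5,65,0,0,0,-0.5,-0.5,74,0,0,0,-0.5,-0.5,78,0,0,0,-0.5,-0.5,80,0,0,0,-0.5,-0.5,81,0,0,0,-0.5,-0.5,81,0,0,0,-0.5,-0.5,81,0,0,0])

```text
time_s: 14.25
tool_pos: [551.5, 241.1, 68.8]
tcp_rot: [0.777, -0.629, 0.0, -0.001]
contact_force: [0.0, 0.4, -0.0]
width: 0.097
finger_force: 43.9
```

Request:
send_rows(targets=[0,0,0.4,0,0,0,0,0,0.7,0,0,0,0,0,1,0,0,0,0,0,1,0,0,0])

```text
time_s: 14.65
tool_pos: [551.2, 241.0, 67.2]
tcp_rot: [0.777, -0.629, -0.0, -0.0]
contact_force: [0.7, -1.0, -0.9]
width: 0.094
finger_force: 44.0
```

Request:
send_rows(targets=[0,0,0.3,0,0,0,0,0,0.6,0,0,0,0,0,0.6,0,0,0])

```text
time_s: 14.95
tool_pos: [551.3, 240.9, 67.1]
tcp_rot: [0.777, -0.629, 0.0, -0.0]
contact_force: [-1.4, -1.6, 4.4]
width: 0.097
finger_force: 44.6
```

Request:
send_rows(targets=[0,0,0.3,0,0,0,0,0,0.6,0,0,0,0,0,0.6,0,0,0])

```text
time_s: 15.25
tool_pos: [551.4, 241.0, 67.1]
tcp_rot: [0.777, -0.629, 0.0, -0.0]
contact_force: [-3.2, -1.9, 7.2]
width: 0.098
finger_force: 45.1
```

Request:
send_rows(targets=[0,0,0,0,0,0,0,0,0,0,0,0,0,0,0,0,0,0,0,0,0,0,0,0,0,0,0,0,0,0,0,0,-5,0,0,0,0,0,-25,0,0,0,0,0,-60,0,0,0,0,0,-90,0,0,0,0,0,-103,0,0,0,0,0,-103,0,0,0], gripper=-1)

```text
time_s: 16.35
tool_pos: [552.1, 241.5, 171.7]
tcp_rot: [0.777, -0.629, 0.001, -0.002]
contact_force: [-0.4, 0.5, 0.1]
width: 0.999
finger_force: 0.0
```

```bash
python3 go.py 498 -214 170 0.5
```

```text
shift [4.342e+02 1.478e+02 3.000e-01] turn [-0.23  0.13 11.53]
16.35 [552.1 241.5 171.7] w 0.9989387097429778 q [ 0.74  0.05 -0.05  0.   -1.46 -0.53] [-0.4  0.5  0.1]
```

Request:
send_rows(targets=[20,7,0,0,0,0.5,66,22,0,0,0,2,113,38,0,0,0,3.5,160,54,0,0,0,5,207,70,0,0,0,6.5,254,86,0,0,0,8,301,102,0,0,0,9.5,348,118,0,0,0,11,392,133,0,0,0,11.5,422,144,0,0,0,11.5,434,148,0,0,0,11.5,434,148,0,0,0,11.5])

```text
time_s: 17.55
tool_pos: [495.5, -215.9, 167.2]
tcp_rot: [0.709, -0.705, -0.001, 0.001]
contact_force: [-0.6, -0.5, -0.3]
width: 1.002
finger_force: 0.0
```

```bash
python3 look.py | grep top; python3 go.py 498 -214.5 68 0.5
```

```text
red top 105 [536.8 302.5  40.6  11.7 103. ]
green top 87 [550.1 239.9  38.5   9.5 101.2]
blue top 82 [ 497.3 -210.5   31.7   10.1   90.5]
shift [-0.2 -2.2 99.5] turn [ 0.12  0.04 -0.08]
17.6 [ 496.  -214.8  167.5] w 0.9978323894882216 q [-0.04 -0.11 -0.22 -0.   -1.47  0.04] [-0.6  0.2 -0.6]
```

Request:
send_rows(targets=[0,-2,30,0,0,0,0,-2,60,0,0,0,0,-2,82,0,0,0,0,-2,94,0,0,0,0,-2,100,0,0,0,0,-2,100,0,0,0,0,-2,100,0,0,0])

```text
time_s: 18.3
tool_pos: [499.7, -214.3, 70.2]
tcp_rot: [0.711, -0.704, 0.001, -0.0]
contact_force: [-0.5, -0.2, -1.0]
width: 0.998
finger_force: 0.0
```

Request:
send_rows(targets=[0,0,0,0,0,0,0,0,0,0,0,0,0,0,0,0,0,0,0,0,0,0,0,0,0,0,0,0,0,0,0,0,0,0,0,0,0,0,0,0,0,0,0,0,0,0,0,0], gripper=1)

```text
time_s: 19.1
tool_pos: [499.0, -214.4, 69.0]
tcp_rot: [0.71, -0.704, 0.0, -0.0]
contact_force: [-0.5, -0.1, 0.8]
width: 0.1
finger_force: 40.7
```

Request:
send_rows(targets=[0,0,-5,0,0,0,0,0,-25,0,0,0,0,0,-55,0,0,0,0,0,-85,0,0,0,0,0,-105,0,0,0,0,0,-110,0,0,0,0,0,-110,0,0,0])

```text
time_s: 19.8
tool_pos: [499.1, -214.3, 179.2]
tcp_rot: [0.71, -0.704, 0.0, -0.0]
contact_force: [-1.0, -0.4, -0.6]
width: 0.099
finger_force: 40.4
```

```bash
python3 go.py 564.7 177.5 150 12.05
```

```text
shift [-391.1  -69.2   29.5] turn [ -0.06   0.02 -11.52]
19.8 [ 499.1 -214.3  179.2] w 0.098769547385214 q [-0.04 -0.11 -0.19 -0.   -1.48  0.04] [-1.  -0.4 -0.6]
```

Request:
send_rows(targets=[-15,-3,0,0,0,-0.5,-50,-9,2,0,0,-1.5,-97,-17,5,0,0,-3,-145,-26,10,0,0,-4.5,-193,-34,15,0,0,-6,-241,-43,19,0,0,-7.5,-289,-51,23,0,0,-9,-334,-59,26,0,0,-10.5,-368,-65,29,0,0,-11.5,-385,-68,30,0,0,-391,-69,30,0,0,-11.5,-391,-69,30,0,0,-11.5])

```text
invalid input at $.targets: expected a multiple of 6 numbers
```

Request:
send_rows(targets=[0,0,0,0,0,0,0,0,0,0,0,0])

```text
time_s: 20.0
tool_pos: [498.3, -214.2, 177.2]
tcp_rot: [0.71, -0.704, -0.001, 0.001]
contact_force: [-0.4, -0.6, -0.5]
width: 0.101
finger_force: 40.4
```

```bash
python3 go.py 564.7 177.5 69 12.05
```

```text
shift [-391.   -70.3  108.3] turn [  0.15   0.05 -11.52]
20.0 [ 498.3 -214.2  177.2] w 0.10112849561302598 q [-0.04 -0.11 -0.2  -0.   -1.48  0.04] [-0.4 -0.6 -0.5]
```

The call was refused because one row was a number short. I'll resend it corrected.

Request:
send_rows(targets=[-15,-3,0,0,0,-0.5,-50,-9,2,0,0,-1.5,-97,-17,5,0,0,-3,-145,-26,10,0,0,-4.5,-193,-34,14,0,0,-6,-241,-43,18,0,0,-7.5,-289,-51,22,0,0,-9,-334,-59,25,0,0,-10.5,-368,-65,27,0,0,-11.5,-385,-69,28,0,0,-11.5,-391,-70,28,0,0,-11.5,-391,-70,28,0,0,-11.5])

```text
time_s: 21.2
tool_pos: [565.1, 177.5, 150.4]
tcp_rot: [0.777, -0.629, -0.0, 0.0]
contact_force: [-0.5, 0.1, -0.2]
width: 0.103
finger_force: 40.4
```

Request:
send_rows(targets=[0,0,0,0,0,0,0,0,0,0,0,0])

```text
time_s: 21.4
tool_pos: [565.4, 176.1, 151.2]
tcp_rot: [0.777, -0.63, 0.0, -0.0]
contact_force: [-0.2, 0.2, -0.8]
width: 0.101
finger_force: 40.4
```

```bash
python3 go.py 564.7 177.5 69 12.05
```

```text
shift [-1.5  0.4 82.2] turn [-0.02  0.01 -0.1 ]
21.4 [565.4 176.1 151.2] w 0.10133837212626882 q [ 0.64  0.03 -0.11  0.   -1.43 -0.43] [-0.2  0.2 -0.8]
```

Request:
send_rows(targets=[-0.5,0.5,10,0,0,0,-0.5,0.5,30,0,0,0,-0.5,0.5,50,0,0,0,-0.5,0.5,65,0,0,0,-0.5,0.5,75,0,0,0,-0.5,0.5,80,0,0,0,-0.5,0.5,82,0,0,0,-0.5,0.5,83,0,0,0,-0.5,0.5,83,0,0,0,-0.5,0.5,83,0,0,0])

```text
time_s: 22.4
tool_pos: [565.0, 177.9, 68.6]
tcp_rot: [0.777, -0.629, 0.0, -0.001]
contact_force: [-0.1, -0.5, -0.7]
width: 0.1
finger_force: 40.4
```

Request:
send_rows(targets=[0,0,0.4,0,0,0,0,0,0.7,0,0,0,0,0,1,0,0,0,0,0,1,0,0,0])

```text
time_s: 22.8
tool_pos: [564.8, 177.7, 67.1]
tcp_rot: [0.777, -0.629, 0.0, -0.0]
contact_force: [-0.1, 0.4, -0.2]
width: 0.097
finger_force: 40.5
```

Request:
send_rows(targets=[0,0,0.3,0,0,0,0,0,0.5,0,0,0,0,0,0.5,0,0,0])

```text
time_s: 23.1
tool_pos: [564.8, 177.7, 67.0]
tcp_rot: [0.777, -0.629, 0.0, -0.0]
contact_force: [-2.5, 0.5, 3.9]
width: 0.104
finger_force: 41.1
```

Request:
send_rows(targets=[0,0,0.3,0,0,0,0,0,0.6,0,0,0,0,0,0.6,0,0,0])

```text
time_s: 23.4
tool_pos: [564.9, 177.7, 67.0]
tcp_rot: [0.777, -0.629, 0.0, -0.0]
contact_force: [-3.8, -0.5, 7.9]
width: 0.099
finger_force: 41.6
```

Request:
send_rows(targets=[0,0,0,0,0,0,0,0,0,0,0,0,0,0,0,0,0,0,0,0,0,0,0,0,0,0,0,0,0,0,0,0,-5,0,0,0,0,0,-25,0,0,0,0,0,-60,0,0,0,0,0,-90,0,0,0,0,0,-103,0,0,0,0,0,-103,0,0,0], gripper=-1)

```text
time_s: 24.5
tool_pos: [565.6, 178.1, 171.6]
tcp_rot: [0.777, -0.629, 0.001, -0.002]
contact_force: [-0.3, 0.3, -0.3]
width: 1.004
finger_force: 0.0
```

```bash
python3 go.py 509 -274.5 170 4.3
```

```text
shift [4.309e+02 1.497e+02 3.000e-01] turn [-0.24  0.1   7.73]
24.5 [565.6 178.1 171.6] w 1.0039022628096208 q [ 0.64  0.02 -0.08  0.   -1.46 -0.43] [-0.3  0.3 -0.3]
```

Request:
send_rows(targets=[20,7,0,0,0,0.5,66,22,0,0,0,1.5,113,38,0,0,0,2.5,160,54,0,0,0,3.5,207,71,0,0,0,4.5,254,87,0,0,0,5.5,301,104,0,0,0,6.5,348,120,0,0,0,7.5,392,136,0,0,0,7.7,420,146,0,0,0,7.7,431,150,0,0,0,7.7,431,150,0,0,0,7.7])

```text
time_s: 25.7
tool_pos: [506.4, -276.6, 166.9]
tcp_rot: [0.732, -0.681, -0.001, 0.001]
contact_force: [-0.4, 0.1, -1.3]
width: 1.004
finger_force: 0.0
```

```bash
python3 look.py | grep top; python3 go.py 509 -274.5 68 4.3
```

```text
red top 97 [537.1 302.5  40.5  11.2 100.3]
green top 89 [550.2 239.9  38.5   9.7 101.2]
blue top 96 [563.2 176.5  38.7  10.6 101.2]
yellow top 112 [ 509.4 -275.1   38.8   11.4   95.3]
shift [-0.7 -2.4 99.3] turn [ 0.13  0.06 -0.07]
25.75 [ 506.9 -275.5  167.3] w 0.9984853034290943 q [-0.15 -0.01 -0.12 -0.   -1.46  0.22] [-0.5  1.   0.2]
```

Request:
send_rows(targets=[0,-2,30,0,0,0,0,-2,60,0,0,0,0,-2,82,0,0,0,0,-2,94,0,0,0,0,-2,100,0,0,0,0,-2,100,0,0,0,0,-2,100,0,0,0])

```text
time_s: 26.45
tool_pos: [510.5, -275.0, 70.1]
tcp_rot: [0.733, -0.68, 0.001, -0.0]
contact_force: [-0.4, -0.6, 0.6]
width: 1.001
finger_force: 0.0
```

Request:
send_rows(targets=[0,0,0,0,0,0,0,0,0,0,0,0,0,0,0,0,0,0,0,0,0,0,0,0,0,0,0,0,0,0,0,0,0,0,0,0,0,0,0,0,0,0,0,0,0,0,0,0], gripper=1)

```text
time_s: 27.25
tool_pos: [509.9, -275.0, 68.9]
tcp_rot: [0.733, -0.68, 0.0, -0.0]
contact_force: [0.3, 0.5, 0.9]
width: 0.101
finger_force: 40.4
```

Request:
send_rows(targets=[0,0,-5,0,0,0,0,0,-25,0,0,0,0,0,-55,0,0,0,0,0,-85,0,0,0,0,0,-105,0,0,0,0,0,-110,0,0,0,0,0,-110,0,0,0,0,0,-110,0,0,0])

```text
time_s: 28.05
tool_pos: [509.3, -274.6, 177.0]
tcp_rot: [0.733, -0.68, -0.001, 0.0]
contact_force: [-0.1, 0.5, -0.4]
width: 0.096
finger_force: 40.2
```

```bash
python3 go.py 578.1 114.9 150 12.05
```

```text
shift [-383.2  -98.1   27.3] turn [ 0.12  0.09 -7.72]
28.05 [ 509.3 -274.6  177. ] w 0.09583651827489777 q [-0.15 -0.01 -0.1  -0.   -1.48  0.22] [-0.1  0.5 -0.4]
```

Request:
send_rows(targets=[-15,-4,0,0,0,-0.5,-50,-13,2,0,0,-1,-96,-25,5,0,0,-2,-143,-37,10,0,0,-3,-190,-49,14,0,0,-4,-237,-61,18,0,0,-5,-284,-73,22,0,0,-6,-328,-84,25,0,0,-7,-361,-92,27,0,0,-7.7,-377,-97,27,0,0,-7.7,-383,-98,27,0,0,-7.7,-383,-98,27,0,0,-7.7])

```text
time_s: 29.25
tool_pos: [578.3, 114.6, 151.2]
tcp_rot: [0.777, -0.629, -0.0, 0.001]
contact_force: [-0.1, -0.1, -0.3]
width: 0.099
finger_force: 40.2
```

Request:
send_rows(targets=[0,0,0,0,0,0,0,0,0,0,0,0])

```text
time_s: 29.45
tool_pos: [578.6, 113.2, 152.0]
tcp_rot: [0.777, -0.63, 0.0, -0.0]
contact_force: [-0.2, 0.1, -1.2]
width: 0.096
finger_force: 40.2
```

```bash
python3 go.py 578.1 114.9 69 12.05
```

```text
shift [-1.8  0.1 83. ] turn [-0.01  0.   -0.11]
29.45 [578.6 113.2 152. ] w 0.09644539779118498 q [ 0.53  0.02 -0.12 -0.   -1.43 -0.32] [-0.2  0.1 -1.2]
```

Request:
send_rows(targets=[-1,0.5,10,0,0,0,-1,0.5,30,0,0,0,-1,0.5,50,0,0,0,-1,0.5,65,0,0,0,-1,0.5,75,0,0,0,-1,0.5,80,0,0,0,-1,0.5,82,0,0,0,-1,0.5,83,0,0,0,-1,0.5,83,0,0,0,-1,0.5,83,0,0,0])

```text
time_s: 30.45
tool_pos: [578.3, 115.4, 69.5]
tcp_rot: [0.777, -0.629, 0.0, -0.001]
contact_force: [-0.3, -0.2, -0.1]
width: 0.101
finger_force: 40.2
```

Request:
send_rows(targets=[0,0,0.5,0,0,0,0,0,1,0,0,0,0,0,1.5,0,0,0,0,0,1.5,0,0,0])

```text
time_s: 30.85
tool_pos: [577.9, 115.2, 67.2]
tcp_rot: [0.777, -0.629, -0.0, 0.0]
contact_force: [-0.3, 0.8, -0.9]
width: 0.097
finger_force: 40.2
```

Request:
send_rows(targets=[0,0,0.3,0,0,0,0,0,0.5,0,0,0,0,0,0.5,0,0,0])

```text
time_s: 31.15
tool_pos: [578.0, 115.2, 66.9]
tcp_rot: [0.777, -0.629, -0.0, -0.0]
contact_force: [-0.7, 1.1, 0.4]
width: 0.095
finger_force: 40.3
```

Request:
send_rows(targets=[0,0,0.4,0,0,0,0,0,0.8,0,0,0,0,0,0.8,0,0,0])

```text
time_s: 31.45
tool_pos: [578.1, 115.2, 66.9]
tcp_rot: [0.777, -0.629, 0.0, -0.0]
contact_force: [-3.0, -0.2, 6.0]
width: 0.098
finger_force: 41.1
```

Request:
send_rows(targets=[0,0,0,0,0,0,0,0,0,0,0,0,0,0,0,0,0,0,0,0,0,0,0,0,0,0,0,0,0,0,0,0,-5,0,0,0,0,0,-25,0,0,0,0,0,-60,0,0,0,0,0,-90,0,0,0,0,0,-120,0,0,0,0,0,-120,0,0,0], gripper=-1)

```text
time_s: 32.55
tool_pos: [579.9, 115.5, 192.2]
tcp_rot: [0.777, -0.629, 0.003, -0.004]
contact_force: [0.2, 0.2, 1.4]
width: 1.002
finger_force: 0.0
```

Request:
send_rows(targets=[20,7,0,0,0,0,66,22,0,0,0,0,113,38,0,0,0,0,160,54,0,0,0,0,207,71,0,0,0,0,240,80,0,0,0,0,250,85,0,0,0,0,250,85,0,0,0,0,250,85,0,0,0,0])

```text
time_s: 33.45
tool_pos: [546.9, -146.5, 185.8]
tcp_rot: [0.777, -0.629, -0.0, -0.0]
contact_force: [0.1, 0.4, -0.1]
width: 1.001
finger_force: 0.0
```

```bash
python3 look.py | grep top; python3 - <<'E'
from rig import capture
import cv2,numpy as np
c=capture("top")["image"][180:285,135:295];d=capture("side")["image"][200:360,245:365]
cv2.imwrite("pics/end.png",np.hstack([cv2.resize(c,(480,315)),cv2.resize(d,(236,315))])[:,:,::-1])
E
```

```text
red top 103 [537.  302.4  40.4  11.4  98.9]
green top 82 [549.8 239.8  38.5   9.2 104. ]
blue top 94 [563.4 176.4  38.9  10.6 100.3]
```

View pics/end.png

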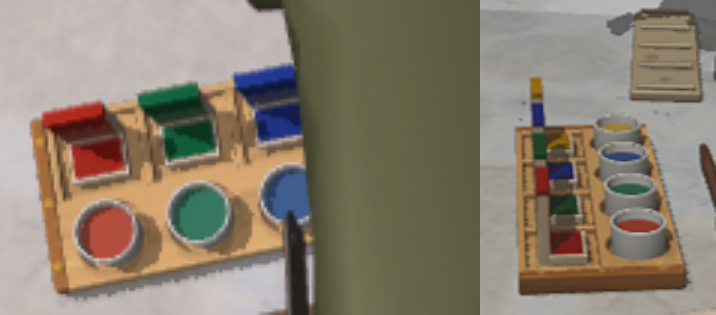

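The final views show all four samples upright and in line in their bays, feet towards pots of their own colour. Yellow shows only in the side view, since the arm hides it from above. The pots are standing, and every contact height matched the bay floor.

```bash
python3 -c "from rig import ctrl;print(ctrl.job_done())"
```

```text
the job is handed in; nothing more can be done
None
```

I moved all four samples into the bays behind their matching pots, upright and feet towards the pots, with the pots still standing, and handed the job in at about 34 s; no verdict came back.

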